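Uncap the shaft, fit the volume knob on its D-shaft and hold it pressed

ROBOT

A 6-joint arm with a two-finger parallel gripper is mounted at the origin on a cart in front of the work surface, level with it; the furniture and walls round the work are solid. World frame = base frame: x ahead of the robot, y to its left, z up, the work surface at z = 0. Lengths are in m, angles in degrees, forces in N, time in s.
With the tool pointing down it reaches from about 0.4 to 0.825 m from the base axis. Payload 7 kg.
Tool frame: the origin (TCP) lies at the centre of the arm's flange, where the gripper is bolted on; the fingertips stand 178 mm ahead of it and the grasp point (between the pads) lies 159 mm ahead of it (tip_reach is the distance from the TCP to the fingertips, in m); z points along the fingers, y is the line along which they close (so a half turn about z gives the same grasp; the last joint's range is limited). The gripper opens to 88 mm and grips with 3 to 60 N. Pads are 19 mm wide; open, the fingers measure 130 mm over their backs; the gripper's body (78 mm by 193 mm) begins 47 mm behind the grasp point.
Start: joints at [-58.379, 20.546, 0.682, 0, -70.136, -16.507], TCP at [0.176, -0.652, 0.405] pointing down, gripper open.
Joint ranges: [-176.03, 176.03], [-82.01, 121.73], [-58.28, 71.71], [-173.87, 95.51], [-174.79, -0.11], [-173.66, 173.66]. Speed limits (degrees/s): [136.94, 136.94, 172.46, 180, 180, 180].

INTERFACE

Orientations are given as [roll, pitch, yaw] about the fixed x, y, z axes, in that order (R = Rz(yaw) Ry(pitch) Rx(roll)).
In Python, from plant import * gives the robot as it stands.
- The arm moves only by the shell command python3 -m handwheel 'ROWS'. ROWS is JSON, a list of rows, each a list of 7 numbers: the opening, from -1 (shut) to 1 (fully open), then the shift along the tool's x, y, z as a fraction of full scale, then the turn, a rotation vector about the tool's x, y, z as a fraction of full scale. A call has 1 to 5 rows; each row shifts and turns the commanded pose from where the row before left it, along the tool's axes as they then stand; what a row does not reach is not made up. Full scale, the value 1, is 0.025 m for a shift and 6 degrees for a turn. A row lasts 1/8 s, in which the tool goes at most 62.5 mm and 10.7 degrees, less where a joint would pass 70% of its speed; a pose out of reach is approached as far as the arm can. A call with a number of a shift or a turn outside -1 to 1 is refused whole. A call with a gripper value outside its range is refused whole. The fingers move at their own pace and stop on an object; the grip force is fixed at half the most. Time passes only in rows, so rows that do not move let the fingers close. It gives the time, the measured TCP pose, the force, the opening and the grip force at its end, in the units of the state.
- get_obs(): the state, without advancing time (a new reading comes with each control period).
- snapshot(name): name is "side" or "top" or "wrist"; returns a dict with "color" (420x560x3 uint8, red, green, blue), "fx", "fy", "cx", "cy" (pixels), "R" (3x3) and "t" (3): a world point X has camera coordinates R X + t; the wrist camera has in their place "tool_from_camera" (4x4, takes a point from camera to tool coordinates, whose origin is the TCP and whose axes are the flange's). Camera axes: x right, y down, z forward; pixel columns grow to the right and rows downward; lengths in m; the calibration is good to about 2 mm. The wrist camera is an equidistant fisheye: a pixel r from the principal point sees the ray r / f radians off the axis. A picture is of the moment at which its call begins: read the wrist's pose just before it. There is no depth.
- close_job(): hands the job in; it is judged then, once.
The state is a dict: "clock": time; "joint_pos": joint angles; "qvel": joint speeds; "tau": joint torques, N m; "tool_pos": TCP position; "orientation": TCP orientation; "force": force on the tool from outside, world axes, zero at the start; "moment": the same for the moment, N m; "opening": finger opening in m; "gripper_force": force on a finger pad.
Only numpy, scipy, OpenCV 4.12 (cv2) and the standard library are available. Lean on these libraries where they do the work, as an engineer would, in place of code of your own. Each camera call takes 0.05 s, during which the arm holds its last target. There are 200 camera calls.

TASK

The desktop volume controller has just been given a new push-switch volume control. Pull the protective cap off its shaft and leave the cap on the sill; then take the wide aluminium knob that belongs to it, turn it so that the flat in its bore matches the flat on the shaft, push it fully home and press knob and shaft down to the stop of the push switch, as one does to switch the unit on. Finish while still holding the knob pressed down there, and leave the black knob, the small carton and the glass valve where they are.

Things in the scene. Friction and masses are not known exactly. Their poses are not given: they have to be found in the camera images.
- controller: desktop volume controller: dark steel box 100 x 110 x 46 mm (x, y, z), fixed to the sill. Origin: centre of its underside; +z up, -x its front with two headphone sockets. From its flat top panel, 8 mm behind the middle (+x), the upright control shaft stands up. Three buttons near the front edge are 1.5 mm high. In front of the telegraph key the sill is free (x 0.39 to 0.44, y -0.07 to 0.03)
- panel (a point): point on the shaft's axis at the level of the controller's top panel, 46 mm above the sill (fixed; axes as the controller). Round it stand a hexagon nut 19 mm across, 3 mm high, and a brass bushing 15 mm across, up to 11 mm above the panel, with two small steel spring tabs (18 mm over both) that grip the cap. The shaft leaves the bushing and ends 32 mm above the panel
- shaft_tip (a point): centre of the shaft's top end; moves with it; z up. Aluminium shaft 12 mm across with one deep flat along its side, 1.2 mm from the axis; this point's x axis points square out of the flat. A leaf spring, 3 mm wide, on the flat stands up to 1.3 mm proud of it. The tip is bevelled by 0.7 mm. Hidden by the cap at the start
- shaft_turn (a joint): turn of the shaft in its bushing, rad, counter-clockwise seen from above; 0 when its flat faces the controller's +x (back). Turns against 0.04 N m of friction
- push_switch (a joint): downward travel of the shaft, m: 0 released, 0.004 at the stop. A spring returns it: about 4 N to start it moving, 8 N at the stop. It does not latch
- cap: protective cap on the shaft: plain white plastic tube, 20 mm across, 36 mm high, closed top with a 22 mm rim, open below (bore 16 mm), 15 g. Origin: centre of its open lower end, z towards the closed end. At the start it stands on the nut, origin 3 mm above the panel, held by the spring tabs: a straight upward pull of about 4 N frees it; it must rise 30 mm to clear the shaft
- knob: the controller's knob: aluminium, round, 46 mm across, 32 mm high, finely fluted, a black pointer line on top that runs down the side; stands on the sill, open side down; about 200 g. Origin: centre of its underside, z up, x along the pointer. Fully home, its underside is 6 mm above the panel with the switch released, 2 mm with it pressed to the stop; pushing it on takes about 4 N
- knob_seat (a point): closed end of the knob's bore, on its axis, 26 mm above its underside; meets shaft_tip when fully home; axes as the knob. The D-shaped bore, in a hub in the hollow knob, runs from 12 mm (widened mouth) to 26 mm: 12.8 mm across, its flat 1.6 mm from the axis, under the pointer (+x). So the pointer must point where the shaft's flat faces: 10 degrees off still slides on, much beyond it jams or stops
- other_knob: another knob, which does not belong here and stays: black plastic, 40 mm across a skirt, 28 mm high, no bore. Origin: centre of its underside. Loose; lies in either of the two places where the wide knob may lie
- carton: small closed cardboard carton, 34 x 52 x 20 mm, behind the bench vice; stays. Origin: centre of its underside. Loose
- valve: small glass valve with a black foot, 22 mm across, 56 mm high, standing upright; stays. Origin: centre of its underside. Loose
Mind the look-alikes: they are no part of the job. Leave any purple look-alike of the knob alone.

How it is judged (in metres and radians):
On the way, in this order (a step that is already met when the one before it is completed fails the run):
1. the protective cap is off the shaft and down on the sill (horizontal distance between cap and shaft_tip above 0.05 m and height (world z) of cap between -0.02 and 0.044 m), for 0.2 s.
2. the knob is fully home on the shaft, flat on flat (z of knob_seat in the frame of shaft_tip between -0.0025 and 0.0025 m and horizontal distance between knob_seat and shaft_tip below 0.0025 m and angle between the x axis of knob and the x axis of shaft_tip, either way round below 0.35 rad), for 0.2 s.
At the end, for the whole second after the job is handed in: Knob fully home on the D-shaft (bore end within 2.5 mm of the shaft end, pointer within 0.35 rad of the flat, tilt under 0.12 rad), pressed by the robot (over 1 N), switch down more than 3 of 4 mm; cap released, at rest on the sill over 5 cm from the shaft (all of step 1 and all of step 2 and angle between knob's own z axis and vertical below 0.12 rad and value of joint push_switch above 0.003 m and contact force between any of the fingers, the arm and knob above 1 N and linear speed of cap below 0.02 m/s and contact force between the fingers and cap below 0.1 N); the arm keeps its last pose, push and grip.
It fails at once if the black knob was moved more than 3 cm (distance of other_knob from where it was at the start of the episode above 0.03 m).
It fails at once if the carton was moved more than 3 cm (distance of carton from where it was at the start of the episode above 0.03 m).
It fails at once if the glass valve was moved more than 3 cm or knocked over (distance of valve from where it was at the start of the episode above 0.03 m or angle between valve's own z axis and vertical above 0.5 rad).
It also fails if it takes over 61 s, if anything falls off the work surface, if the arm or the gripper's body presses on something with over 40 N, if the wrist force passes 120 N, or if a joint passes its speed limit or range.

## Working session

There is one attempt and no reset: what is moved stays moved. The work goes in short steps, Python scripts to look and compute and a shell command to move; the robot and the scene stay as the last step left them, time stands still between calls to the robot, and variables do not carry over. Pictures are saved under pics/ and viewed, at most 10 in all, crops included, and the job is handed in when it is done.

```bash
mkdir -p pics; ls; cat > h.py <<'E'
from plant import *
import numpy as np, cv2
from scipy.spatial.transform import Rotation as Ro
def ray(s,u,v):
    d=s["R"].T@np.array([(u-s["cx"])/s["fx"],(v-s["cy"])/s["fy"],1]); o=-s["R"].T@s["t"]; return o,d
def onz(s,u,v,z):
    o,d=ray(s,u,v); return o+d*(z-o[2])/d[2]
def proj(s,X):
    c=np.array(s["R"])@X+s["t"]; return s["fx"]*c[0]/c[2]+s["cx"],s["fy"]*c[1]/c[2]+s["cy"]
def snap(n):
    s=snapshot(n)
    for k in("R","t"):
        if k in s:s[k]=np.array(s[k])
    return s
def save(s,f,crop=None,sc=1):
    im=cv2.cvtColor(s["color"],cv2.COLOR_RGB2BGR)
    if crop: a,b,c,d=crop; im=im[b:d,a:c]
    cv2.imwrite("pics/"+f,cv2.resize(im,None,fx=sc,fy=sc,interpolation=cv2.INTER_CUBIC))
E
python3 - <<'E'
from h import *
import pickle
o=get_obs();print(o)
a={}
for n in("top","side","wrist"):
    a[n]=snap(n);save(a[n],n+"0.png",sc=1.4)
    if n!="wrist":print(n,-a[n]["R"].T@a[n]["t"],a[n]["fx"],a[n]["R"][2])
    else: print(a[n]["tool_from_camera"],a[n]["fx"],a[n]["cx"],a[n]["cy"])
pickle.dump(a,open("a.pkl","wb"))
E
```

```text
pics
{'clock': 0.0, 'joint_pos': array([-5.83804029e+01,  2.05910435e+01,  6.31891014e-01, -2.00981203e-02,
       -7.01357507e+01, -1.65050820e+01]), 'qvel': array([ 0.00712142,  0.01102866,  0.05003451,  0.03480863, -0.12484918,
       -0.10417512]), 'tau': array([ 7.59967352e-04, -5.82717168e+01,  2.93048912e+01,  6.99686229e+00,
        6.63730607e-03, -1.76099911e-04]), 'tool_pos': array([ 0.1759263 , -0.65145625,  0.40371263]), 'orientation': array([ 1.79903639e+02, -8.84979138e-03, -1.64892322e+02]), 'force': array([ 0.81396146, -0.12582006,  0.29054626]), 'moment': array([-0.01028621, -0.03793182, -0.01907043]), 'gripper_force': 0.0, 'opening': 0.08770374314849645}
top [0.31670519 0.04508627 1.25245132] 538.9637795199509 [ 0.1833924   0.01772263 -0.98288002]
side [-0.38376817 -0.06937218  0.73148952] 400.3938625072493 [ 0.8149467   0.10569515 -0.56981612]
[[-5.67622991e-04 -9.65893906e-01 -2.58937521e-01  7.08108926e-02]
 [ 9.99999742e-01 -6.62257666e-04  2.78243954e-04 -1.87126521e-04]
 [-4.40237498e-04 -2.58937296e-01  9.65894033e-01  1.83828597e-02]
 [ 0.00000000e+00  0.00000000e+00  0.00000000e+00  1.00000000e+00]] 325.19226210127806 284.594703613834 205.9544414474324
```

View pics/top0.png

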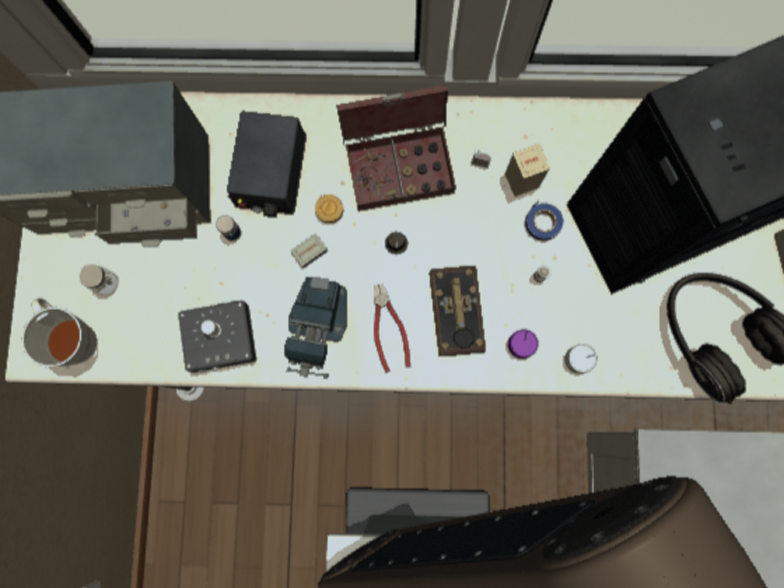

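View pics/side0.png

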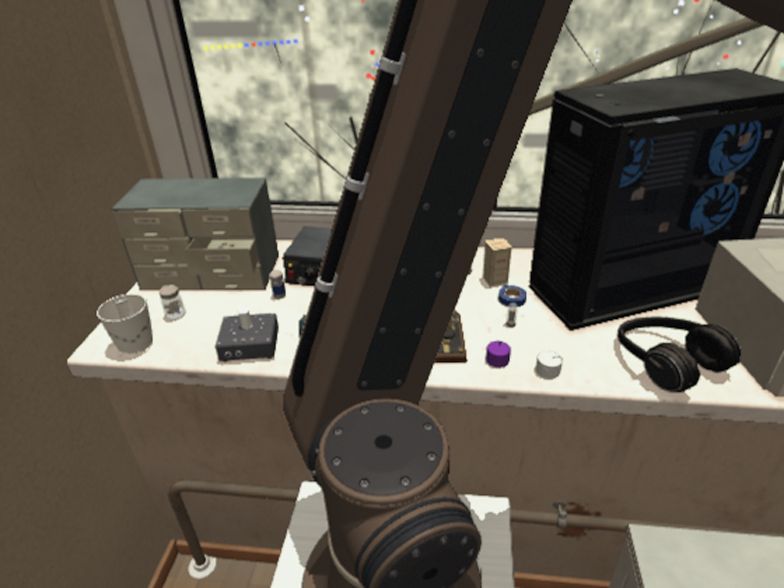

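The top view shows the controller at (217,335) with the cap at (208,327), and the aluminium knob at (581,358) with its pointer running right and slightly up. The purple look-alike is at (523,343), the black knob at (397,242), the carton at (310,250) and the valve at (541,275). The side view agrees; the knob is at (549,363) there.

```bash
python3 - <<'E'
from h import *
import pickle
a=pickle.load(open("a.pkl","rb"));s=a["top"];S=a["side"]
print([onz(s,u/1.4,v/1.4,z).round(3).tolist() for u,v,z in[(581,358,.032),(208,327,.085),(523,343,.03),(397,242,.02),(541,275,.05),(310,250,.02),(243,302,.046),(255,362,.046),(187,370,.046),(180,310,.046)]])
save(s,"c.png",(120,200,440,275),2.4)
def tri(p,q):
    o1,d1=ray(s,*p);o2,d2=ray(S,*q);d1/=np.linalg.norm(d1);d2/=np.linalg.norm(d2)
    t=np.linalg.lstsq(np.c_[d1,-d2],o2-o1,rcond=None)[0];A,B=o1+t[0]*d1,o2+t[1]*d2;return ((A+B)/2).round(4),np.linalg.norm(A-B).round(4)
g=s["color"]
hsv=cv2.cvtColor(g,cv2.COLOR_RGB2HSV)
# cap: bright in window on controller
for (x0,y0,x1,y1),z,n in[((138,222,162,246),.085,"cap"),]:
    m=(g[y0:y1,x0:x1].min(2)>150).astype(np.uint8)
    nn,l,st,c=cv2.connectedComponentsWithStats(m)
    for i in range(1,nn):
        if st[i,4]>20: print(n,st[i],c[i]+[x0,y0],onz(s,*(c[i]+[x0,y0]),z))
# knob bg
y0,x0=236,396
for r in g[y0:y0+40,x0:x0+40].astype(int).mean(2).astype(int)[::2]: print(' '.join(f"{v:3d}" for v in r))
E
```

```text
[[0.437, -0.244, 0.032], [0.468, 0.349, 0.085], [0.46, -0.151, 0.03], [0.627, 0.057, 0.02], [0.569, -0.178, 0.05], [0.61, 0.203, 0.02], [0.515, 0.305, 0.046], [0.418, 0.28, 0.046], [0.403, 0.388, 0.046], [0.499, 0.407, 0.046]]
cap [ 6  7  9 10 70] [148.         233.07142857] [0.46862008 0.35058259 0.085     ]
207 207 207 207 207 206 206 207 207 207 207 205 206 206 206 205 207 207 207 207 207 206 206 207 207 207 207 207 207 207 206 206 206 206 206 207 206 207 206 207
207 208 207 207 208 207 207 207 208 207 206 206 206 205 206 207 205 206 206 206 206 206 207 207 207 207 207 207 207 207 206 207 206 206 205 206 206 206 206 206
207 208 207 208 208 207 207 208 206 207 207 206 206 207 205 206 205 205 206 206 206 206 207 206 207 207 207 206 206 206 206 206 207 206 206 206 206 206 206 207
208 207 208 208 208 208 208 207 207 207 207 207 207 206 206 205 205 206 206 206 206 207 207 207 207 207 207 207 207 206 206 206 206 206 206 206 206 206 207 206
208 207 208 207 208 207 207 207 207 207 207 207 206 206 205 205 204 204 205 205 205 205 206 206 207 207 207 207 206 206 207 206 206 206 206 205 205 2
[... 1710 characters left out ...]
 203 206 206 206 205 204 205 204 205 204 204 206 206 207 207
205 204 203 202 202 203 203 204 204 205 204 202 202 199 169 164 162 166 196 201 201 205 206 206 207 208 207 207 207 205 204 204 203 204 205 206 206 206 207 207
206 204 203 203 203 203 203 203 203 204 204 205 206 205 205 205 205 205 204 204 205 205 206 207 207 208 208 207 206 205 205 204 204 204 204 205 206 207 207 207
206 206 203 204 204 204 204 204 205 204 204 205 206 206 205 205 206 205 204 204 205 205 205 206 207 208 208 207 207 207 205 205 204 204 202 203 205 206 207 207
207 206 204 203 204 204 204 205 205 204 204 205 206 206 205 205 205 204 203 205 206 206 206 207 207 208 207 207 206 206 206 206 204 204 203 204 205 206 206 206
```

View pics/c.png

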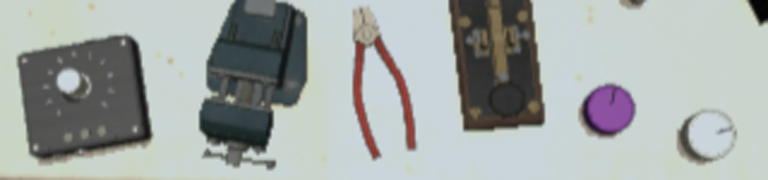

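The zoom confirms one white cap on the controller, the silver knob at right with its pointer roughly along world -y, and the purple knob beside it. The controller's yaw is about 10°, so its shaft should be near (0.467, 0.347), which matches the measured cap. I'll square up the tool and move to the knob first for a closer look.

```bash
python3 -m handwheel '[[1,0,0,0,0,0,1],[1,0,0,0,0,0,1],[1,0,0,0,0,0,0.52],[1,-0.53,0.96,0,0,0,0],[1,-0.53,0.96,0,0,0,0]]'
python3 -m handwheel '[[1,-0.53,0.96,0,0,0,0],[1,-0.53,0.96,0,0,0,0],[1,-0.53,0.96,0,0,0,0],[1,-0.53,0.96,0,0,0,0],[1,-0.53,0.96,0,0,0,0]]'
python3 -m handwheel '[[1,-0.53,0.96,0,0,0,0],[1,-0.53,0.96,0,0,0,0],[1,-0.53,0.96,0,0,0,0],[1,-0.53,0.96,0,0,0,0],[1,-0.53,0.96,0,0,0,0]]'
python3 -m handwheel '[[1,-0.53,0.96,0,0,0,0],[1,-0.53,0.96,0,0,0,0],[1,-0.53,0.96,0,0,0,0],[1,-0.53,0.96,0,0,0,0],[1,-0.53,0.96,0,0,0,0]]'
python3 - <<'E'
from h import *
o=get_obs();print(o["clock"],o["tool_pos"],o["orientation"])
s=snap("wrist");s["o"]=o
import pickle;pickle.dump(s,open("w1.pkl","wb"));save(s,"w1.png")
E
```

```text
clock: 0.78
tool_pos: [0.2025, -0.6031, 0.404]
orientation: [179.9, -0.0, 179.9]
force: [0.4, 0.2, 0.5]
opening: 0.0875
gripper_force: 0.0
clock: 1.4
tool_pos: [0.269, -0.4828, 0.4045]
orientation: [180.0, -0.0, 180.0]
force: [-0.6, -0.4, 0.3]
opening: 0.0875
gripper_force: 0.0
clock: 2.02
tool_pos: [0.3352, -0.3628, 0.4045]
orientation: [180.0, -0.0, 180.0]
force: [0.5, 0.3, 0.0]
opening: 0.0873
gripper_force: 0.0
clock: 2.65
tool_pos: [0.4015, -0.2428, 0.4046]
orientation: [180.0, -0.0, 180.0]
force: [0.4, 0.5, 0.1]
opening: 0.0878
gripper_force: 0.0
2.65 [ 0.40148256 -0.24278245  0.40458045] [ 1.79992695e+02 -4.69488560e-03  1.79993742e+02]
```

View pics/w1.png

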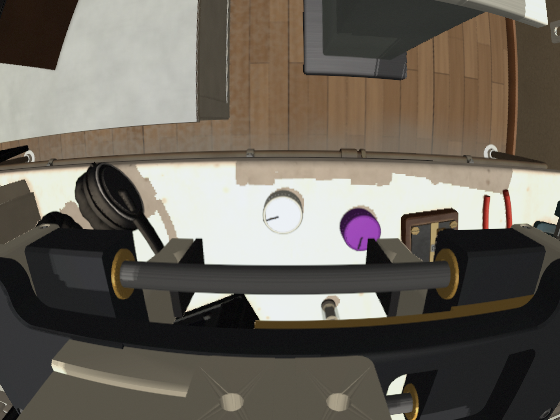

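The wrist view shows the silver knob at (283,213) with its pointer towards (265,218), and the purple knob at (361,229). I'll measure the knob's centre and pointer from this, and go on to the cap at the same time.

```bash
cat >> h.py <<'E'
def wz(s,u,v,z):
    o=s["o"];R=Ro.from_euler("xyz",o["orientation"],degrees=True).as_matrix()
    x,y=u-s["cx"],v-s["cy"];r=np.hypot(x,y)+1e-9;th=r/s["fx"]
    d=np.array([x/r*np.sin(th),y/r*np.sin(th),np.cos(th)]);T=np.array(s["tool_from_camera"])
    d=R@T[:3,:3]@d;p=R@T[:3,3]+o["tool_pos"];return p+d*(z-p[2])/d[2]
E
python3 - <<'E'
from h import *
import pickle
s=pickle.load(open("w1.pkl","rb"));g=cv2.cvtColor(s["color"],cv2.COLOR_RGB2GRAY)
a=g[188:240:1,258:308:1]
for r in a[::3,::2]: print(' '.join(f"{v:3d}" for v in r))
b=cv2.resize(a,None,fx=6,fy=6,interpolation=cv2.INTER_CUBIC)
for p2 in(25,40):
    c=cv2.HoughCircles(b,cv2.HOUGH_GRADIENT,1,200,param1=120,param2=p2,minRadius=85,maxRadius=140)
    for u,v,r in c[0][:3]: 
        u,v,r=258+u/6,188+v/6,r/6;print(u,v,r,wz(s,u,v,.032),np.linalg.norm(wz(s,u+r,v,.032)-wz(s,u-r,v,.032)))
uu,vv=u,v
Y,X=np.mgrid[:g.shape[0],:g.shape[1]];m=(np.hypot(X-u,Y-v)<r-2.5)&(g<150)
P=np.array([wz(s,x,y,.032)[:2] for y,x in zip(*np.where(m))]);print(len(P))
c0=wz(s,u,v,.032)[:2];d=P.mean(0)-c0;print(np.degrees(np.arctan2(d[1],d[0])))
_,_,V=np.linalg.svd(P-P.mean(0));print(np.degrees(np.arctan2(V[0,1],V[0,0])),P.mean(0))
E
python3 -m handwheel '[[1,-0.5,1,0,0,0,0],[1,-0.5,1,0,0,0,0],[1,-0.3,1,0,0,0,0],[1,0,1,0,0,0,0],[1,0,1,0,0,0,0]]'
python3 -m handwheel '[[1,0,1,0,0,0,0],[1,0,1,0,0,0,0],[1,0,1,0,0,0,0],[1,0,1,0,0,0,0],[1,0,1,0,0,0,0]]'
python3 -m handwheel '[[1,0,1,0,0,0,0],[1,0,1,0,0,0,0],[1,0,1,0,0,0,0],[1,0,1,0,0,0,0],[1,0,1,0,0,0,0]]'
python3 -m handwheel '[[1,0,1,0,0,0,0],[1,0,1,0,0,0,0],[1,0,1,0,0,0,0],[1,0,1,0,0,0,0],[1,0,1,0,0,0,0]]'
python3 -m handwheel '[[0,0,0.8,0,0,0,0],[0,0,0.7,0.5,0,0,0],[0,0,0.6,1,0,0,0]]'
python3 - <<'E'
from h import *
o=get_obs();print(o["clock"],o["tool_pos"],o["orientation"])
s=snap("wrist");s["o"]=o
import pickle;pickle.dump(s,open("w2.pkl","wb"));save(s,"w2.png")
E
```

```text
239 239 239 239 240 240 239 239 238 231 217 216 168 168 171 175 217 217 232 238 239 239 238 238 237
239 239 239 239 239 240 239 230 210 121  95  85  85  85  85  96 142 176 176 174 214 238 238 238 238
239 240 240 239 240 239 153  87  86  87 110  86  99  92  91 110  88  84 106 171 172 181 233 238 239
240 239 239 239 237 126  85 107 121 168 209 220 223 224 217 179 129  97  95  85 147 171 213 238 239
240 239 239 239 128  95 161 229 235 235 239 239 240 239 240 240 234 226 187  93 101 157 173 237 239
240 239 239 205 108 216 234 239 240 240 239 240 240 240 240 239 240 239 234 225 124  94 172 237 238
238 239 239 126 221 238 240 239 240 239 239 239 240 239 239 240 240 239 239 239 232 134 162 236 238
238 239 232 192 230 239 240 240 240 239 240 240 239 240 240 239 239 239 240 239 237 224 144 237 239
238 239 220 224 237 240 240 239 239 240 239 239 239 240 240 239 239 239 239 239 239 231 129 237 239
238 238 210 222 235 240 240 240 239 229 232 239 240 240 240 239 239 240 240 240 240 225 168 238 239
239 238 230 226 230 209 119  80 111 183 223 239 240 239 239 239 239 240 239 240 239 226 172 239 239

[... 998 characters left out ...]
, 180.0]
force: [-0.1, 0.2, 1.1]
opening: 0.0874
gripper_force: 0.0
clock: 4.58
tool_pos: [0.4336, 0.1321, 0.4046]
orientation: [180.0, -0.0, 180.0]
force: [0.4, 0.8, 0.1]
opening: 0.0877
gripper_force: 0.0
clock: 5.2
tool_pos: [0.4338, 0.2576, 0.4046]
orientation: [-180.0, -0.0, 180.0]
force: [0.1, 0.1, 0.5]
opening: 0.0874
gripper_force: 0.0
clock: 5.58
tool_pos: [0.4339, 0.3101, 0.3668]
orientation: [179.9, 0.1, -180.0]
force: [-0.3, -0.1, -0.5]
opening: 0.0629
gripper_force: 0.0
5.575 [0.43390744 0.31006797 0.36675337] [ 1.79922561e+02  5.38714444e-02 -1.79995670e+02]Traceback (most recent call last):
  File "<stdin>", line 9, in <module>
TypeError: 'NoneType' object is not subscriptable
```

View pics/w2.png

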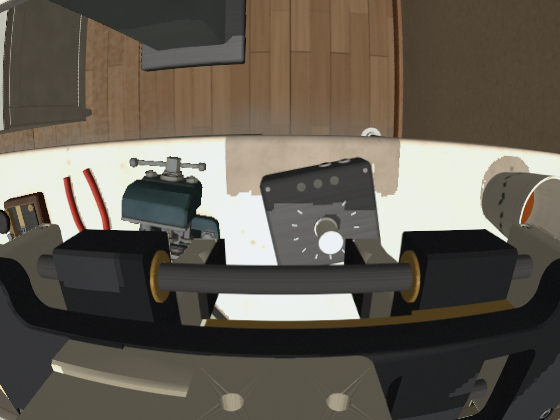

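The wrist view shows the cap's white top disc at about (330,243), over the controller between the open fingers. Next I'll compute the cap position and the knob's pointer angle.

```bash
python3 - <<'E'
from h import *
import pickle
s=pickle.load(open("w1.pkl","rb"));g=cv2.cvtColor(s["color"],cv2.COLOR_RGB2GRAY)
u,v,r=282.75,215.4,19.3
Y,X=np.mgrid[:g.shape[0],:g.shape[1]];m=(np.hypot(X-u,Y-v)<r-3)&(g<190)&(Y>210)
P=np.array([wz(s,x,y,.032)[:2] for y,x in zip(*np.where(m))]);w=240.-g[m]
d=np.average(P,axis=0,weights=w)-wz(s,u,v,.032)[:2];print(len(P),np.degrees(np.arctan2(d[1],d[0])),d)
_,_,V=np.linalg.svd(P-P.mean(0));print(np.degrees(np.arctan2(V[0,1],V[0,0])))
s=pickle.load(open("w2.pkl","rb"));g=cv2.cvtColor(s["color"],cv2.COLOR_RGB2GRAY)
w=g[225:262,310:350];_,l,st,c=cv2.connectedComponentsWithStats((w>200).astype(np.uint8))
for i in range(1,len(st)):
  if st[i,4]>30: p=c[i]+[310,225];print(st[i],p,wz(s,*p,.085), wz(s,*p,.085)-wz(s,p[0]+st[i,2]/2,p[1],.085))
E
```

```text
25 -75.30506679317841 [ 0.00303454 -0.01157114]
106.93531617089722
[  9   6  24  23 423] [330.45862884 242.18676123] [0.46687009 0.35009097 0.085     ] [-0.00014719 -0.01070369  0.        ]
```

```bash
python3 -m handwheel '[[0,-0.67,0.8,0,0,0,0],[0,-0.67,0.8,0,0,0,0],[0,0,0,1,0,0,0],[0,0,0,1,0,0,0],[0,0,0,1,0,0,0]]'
python3 -m handwheel '[[0,0,0,1,0,0,0],[0,0,0,0.8,0,0,0],[0,0,0,0.65,0,0,0],[-1,0,0,0,0,0,0],[-1,0,0,0,0,0,0]]'
python3 -m handwheel '[[-1,0,0,0,0,0,0],[-1,0,0,0,0,0,0]]'
```

```text
clock: 6.25
tool_pos: [0.4672, 0.3488, 0.2907]
orientation: [-180.0, -0.0, 180.0]
force: [0.1, -0.3, 0.2]
opening: 0.044
gripper_force: 0.0
clock: 6.88
tool_pos: [0.4676, 0.3491, 0.2314]
orientation: [180.0, 0.0, -180.0]
force: [0.2, -0.1, -0.2]
opening: 0.029
gripper_force: 0.0
clock: 7.12
tool_pos: [0.4675, 0.3494, 0.2318]
orientation: [179.9, 0.1, -180.0]
force: [-0.7, 1.7, 1.2]
opening: 0.02
gripper_force: 30.0
```

```bash
python3 -m handwheel '[[-1,0,0,-0.2,0,0,0],[-1,0,0,-0.4,0,0,0],[-1,0,0,-1,0,0,0],[-1,0,0,-1,0,0,0],[-1,0,0,-1,0,0,0]]'
python3 - <<'E'
from h import *
o=get_obs();print(o["clock"],o["tool_pos"],o["opening"])
s=snap("top");save(s,"t2.png",(120,190,200,280),6)
import pickle;pickle.dump(s,open("t2.pkl","wb"))
s=snap("wrist");s["o"]=o
pickle.dump(s,open("w3.pkl","wb"));save(s,"w3.png",(230,170,390,290),5)
E
```

```text
clock: 7.75
tool_pos: [0.4672, 0.3483, 0.3224]
orientation: [-180.0, -0.0, 180.0]
force: [0.7, 0.1, -0.3]
opening: 0.0195
gripper_force: 30.0
7.75 [0.46720388 0.34825857 0.32241148] 0.01947422535853906
```

View pics/w3.png

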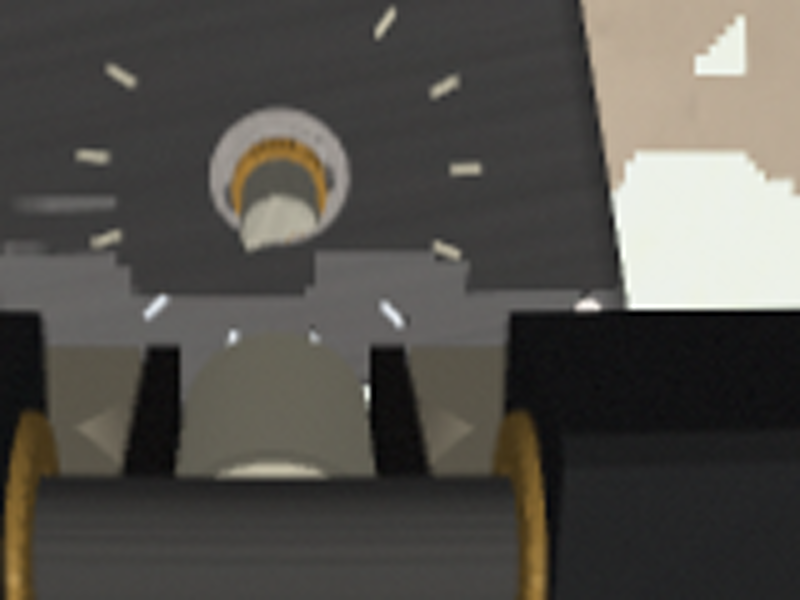

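The cap is off and held. The shaft tip is visible at (286,215), with its flat edge running from (279,219.6) to (293.5,216.5), so the flat faces the back. Measure the angle while carrying the cap to the free sill.

```bash
python3 - <<'E'
from h import *
import pickle
s=pickle.load(open("w3.pkl","rb"));g=s["color"]
w=cv2.cvtColor(g,cv2.COLOR_RGB2GRAY)[196:224,274:302]
for r in w: print(' '.join(f"{v:3d}" for v in r))
a=wz(s,279.,219.7,.078);b=wz(s,293.6,216.4,.078);d=a-b
print(a,b,np.linalg.norm(d),np.degrees(np.arctan2(d[1],d[0]))+90)
big=cv2.resize(w,None,fx=4,fy=4,interpolation=cv2.INTER_CUBIC)
c=max(cv2.findContours((big>150).astype(np.uint8),0,1)[0],key=cv2.contourArea)[:,0]
P=np.array([wz(s,274+(x-1.5)/4,196+(y-1.5)/4,.078)[:2] for x,y in c]);print(len(P),P.min(0),P.max(0),P.mean(0))
h=cv2.convexHull((P*1e5).astype(np.float32))[:,0]/1e5
e=np.roll(h,-1,0)-h
for p,q in zip(h,e):
  if np.linalg.norm(q)>.0012: print(p,np.linalg.norm(q),np.degrees(np.arctan2(q[1],q[0])))
E
python3 -m handwheel '[[-1,0.3,-1,-0.5,0,0,0],[-1,0.3,-1,0,0,0,0],[-1,0.3,-1,0,0,0,0],[-1,0.3,-1,0,0,0,0],[-1,0.3,-1,0,0,0,0]]'
python3 -m handwheel '[[-1,0.3,-1,0,0,0,0],[-1,0.3,-1,0,0,0,0],[-1,0.1,-1,0,0,0,0],[-1,0,-1,0,0,0,0],[-1,0,-1,0,0,0,0]]'
python3 -m handwheel '[[-1,0,-1,0,0,0,0],[-1,0,-1,0,0,0,0],[-1,0,-1,0,0,0,0],[-1,0,-1,0,0,0,0],[-1,0,-0.7,0,0,0,0]]'
```

```text
68 119 146 149 150 151 147 152 154 156 157 154 154 155 150 153 148 146 157 155 154 142  94  64  61  61  59  59
104 148 152 149 149 147 152 153 136 135 125 123 125 130 128 142 152 152 154 137 147 154 137  95  62  58  60  58
140 154 153 150 147 150 140 125 105 104  91  95  89 101  85 126 138 148 154 142 149 153 153 137  69  59  59  59
153 156 153 148 149 145 115 102  88  99  97 102  98 102  86 113 120 122 141 157 160 153 154 152  97  62  60  60
155 155 151 150 143 121  95 100 107 116 114 115 116 115 112 114 113 102 110 142 163 155 152 153 136  70  61  59
154 150 148 142 122 112 110 111 126 116 114 112 109 109 118 122 114 103  94 111 157 150 153 153 153  89  63  62
153 149 151 125 110 123 127 116 109  94  95  91  87  88  97 106 112 117 113  87 132 137 151 153 154 106  64  61
151 153 148 112 117 129 116  95  84  82  85  84  84  84  82  86  93 112 123  98 112 107 131 151 152 111  66  60
150 153 138 113 123 118  95  84  83  84  85  85  83  83  83  84  83  92 113 116 114  88 111 150 152 120  67  61
149 153 128 120 120  97  84  83  84  83  83  84  83  81  83  83  83  83 102 123 115  87 102 1
[... 2320 characters left out ...]
276948 0.34350145] 0.0015245574 -7.1576624
[0.46485087 0.34330812] 0.0015302488 6.485845
[0.46656212 0.34493536] 0.005789599 103.25666
[0.4652345  0.35057068] 0.0023036841 109.17332
[0.46353212 0.35346696] 0.0013728177 -164.36197
[0.46013987 0.3509185 ] 0.0028103776 -105.50899
clock: 8.48
tool_pos: [0.4293, 0.2225, 0.3334]
orientation: [-180.0, -0.0, 180.0]
force: [0.2, 0.2, 0.1]
opening: 0.0193
gripper_force: 30.0
clock: 9.1
tool_pos: [0.4118, 0.0973, 0.3336]
orientation: [180.0, 0.0, -180.0]
force: [0.0, 0.3, -1.1]
opening: 0.0197
gripper_force: 30.0
clock: 9.72
tool_pos: [0.4116, -0.0202, 0.3335]
orientation: [180.0, 0.0, 180.0]
force: [-0.8, 0.1, -0.1]
opening: 0.0195
gripper_force: 30.0
```

```bash
python3 -m handwheel '[[-1,0,0,1,0,0,0],[-1,0,0,1,0,0,0],[-1,0,0,1,0,0,0],[-1,0,0,1,0,0,0],[-1,0,0,1,0,0,0]]'
python3 -m handwheel '[[-1,0,0,0.7,0,0,0],[-1,0,0,0.3,0,0,0],[-1,0,0,0,0,0,0]]'
python3 -m handwheel '[[0,0,0,0,0,0,0],[0,0,0,0,0,0,0],[0,0,0,0,0,0,0]]'
python3 -m handwheel '[[0,0,0,-0.3,0,0,0],[0,0,0,-1,0,0,0],[0,0,0,-1,0,0,0],[0,0,0,-1,0,0,0],[0,0,0,-1,0,0,0]]'
python3 - <<'E'
from h import *
import pickle
o=get_obs();s=snap("wrist");s["o"]=o;pickle.dump(s,open("w4.pkl","wb"));save(s,"w4.png",(200,150,360,270),3)
E
```

```text
clock: 10.35
tool_pos: [0.4119, -0.0193, 0.2079]
orientation: [180.0, 0.0, 180.0]
force: [0.4, -0.3, -0.1]
opening: 0.0196
gripper_force: 30.0
clock: 10.72
tool_pos: [0.4122, -0.019, 0.1834]
orientation: [-180.0, -0.0, 180.0]
force: [0.3, -0.8, -0.1]
opening: 0.0195
gripper_force: 30.0
clock: 11.1
tool_pos: [0.4124, -0.0186, 0.1837]
orientation: [180.0, 0.0, 180.0]
force: [0.7, 0.2, -0.1]
opening: 0.0416
gripper_force: 0.0
clock: 11.72
tool_pos: [0.4121, -0.0188, 0.2923]
orientation: [180.0, 0.0, 180.0]
force: [0.8, 0.5, -1.0]
opening: 0.0437
gripper_force: 0.0
```

View pics/w4.png

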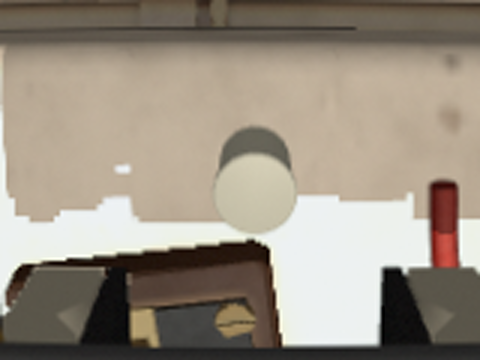

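The cap stands upright on the sill at about (285,213), clear of the fingers. Next the knob, plus a top view of the bare shaft.

```bash
python3 -m handwheel '[[0.5,0,-1,0,0,0,0],[0.5,0,-1,0,0,0,0],[0.5,0,-1,0,0,0,0],[0.5,0,-1,0,0,0,0],[0.5,-0.5,-1,0,0,0,0]]'
python3 -m handwheel '[[0.5,-0.5,-1,0,0,0,0],[0.5,0,-1,0,0,0,0],[0.5,0,-1,0,0,0,0],[0.5,0,-1,0,0,0,0],[0.5,0,-0.06,0,0,0,0]]'
python3 -m handwheel '[[0.5,0,0,0,0,0,-1],[0.5,0,0,0,0,0,-1],[0.5,0,0,0,0,0,-0.5],[0.5,0,0,0,0,0,0]]'
python3 - <<'E'
from h import *
import pickle
o=get_obs();s=snap("wrist");s["o"]=o;pickle.dump(s,open("w5.pkl","wb"));save(s,"w5.png")
t=snap("top");pickle.dump(t,open("t5.pkl","wb"));im=[t["color"][215:255,130:170],s["color"][180:260,240:320]]
out=np.hstack([cv2.resize(i,(400,400),interpolation=cv2.INTER_CUBIC) for i in im]);cv2.imwrite("pics/m5.png",out[:,:,::-1])
w=pickle.load(open("w4.pkl","rb"));g=cv2.cvtColor(w["color"],cv2.COLOR_RGB2GRAY)
b=cv2.resize(g[190:235,265:305],None,fx=5,fy=5,interpolation=cv2.INTER_CUBIC)
for u,v,r in cv2.HoughCircles(b,cv2.HOUGH_GRADIENT,1,200,param1=60,param2=15,minRadius=55,maxRadius=80)[0]:
    p=(265+u/5,190+v/5);print("cap",p,r/5,wz(w,*p,.036))
E
```

```text
clock: 12.4
tool_pos: [0.4242, -0.1445, 0.2915]
orientation: [180.0, 0.0, 180.0]
force: [0.5, 0.9, -0.3]
opening: 0.0658
gripper_force: 0.0
clock: 13.02
tool_pos: [0.4371, -0.2462, 0.2911]
orientation: [-180.0, -0.0, 179.9]
force: [-0.8, 1.2, 0.8]
opening: 0.0657
gripper_force: 0.0
clock: 13.52
tool_pos: [0.4372, -0.2447, 0.2912]
orientation: [180.0, 0.0, -165.0]
force: [-0.3, -0.3, 0.4]
opening: 0.0656
gripper_force: 0.0
cap (np.float32(285.1), np.float32(214.5)) 13.639999 [ 0.41202403 -0.01874821  0.036     ]
```

View pics/m5.png

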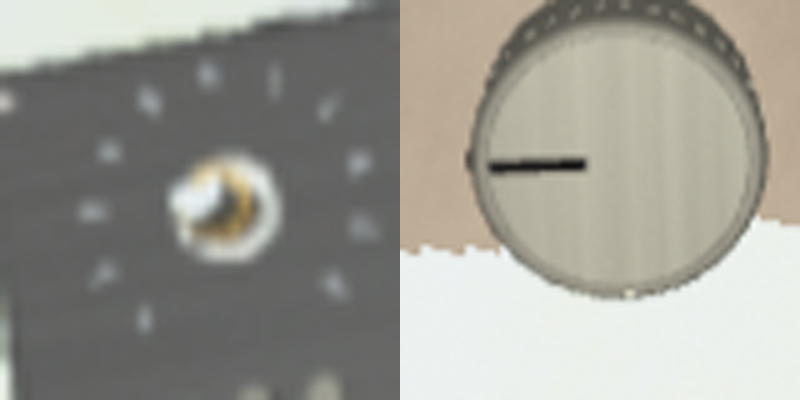

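Left crop: bare shaft and nut on the controller, nut centre at full-image (152.5,235.8). Right crop: the knob at wrist (283.6,211.5), pointer from (277.2,212.8) out to (257.6,213.4).

```bash
python3 - <<'E'
from h import *
import pickle
s=pickle.load(open("w5.pkl","rb"));t=pickle.load(open("t5.pkl","rb"));w=pickle.load(open("w3.pkl","rb"))
print("nut top",onz(t,152.3,235.6,.049),"nut wrist",wz(w,230+280/5-.4,170+172/5-.4,.049))
g=cv2.cvtColor(s["color"],cv2.COLOR_RGB2GRAY)
b=cv2.resize(g[175:250,245:320],None,fx=4,fy=4,interpolation=cv2.INTER_CUBIC)
for u,v,r in cv2.HoughCircles(b,cv2.HOUGH_GRADIENT,1,300,param1=60,param2=15,minRadius=95,maxRadius=125)[0]:
    u,v=245+u/4,175+v/4;c=wz(s,u,v,.032);print(u,v,r/4,c,np.linalg.norm(c-wz(s,u+r/4,v,.032)))
c=wz(s,283.4,211.4,.032);print(c)
p=wz(s,257.6,213.4,.032)-wz(s,277.2,212.8,.032);print(np.degrees(np.arctan2(p[1],p[0])))
p=wz(s,257.6,213.4,.032)-c;print(np.degrees(np.arctan2(p[1],p[0])))
E
```

```text
nut top [0.46777213 0.3498792  0.049     ] nut wrist [0.4631469  0.34844467 0.049     ]
282.875 210.125 29.45 [ 0.43476738 -0.24681518  0.032     ] 0.022708218560709568
[ 0.43564915 -0.24616264  0.032     ]
-73.18221271948487
-70.41248814785457
```

```bash
python3 -m handwheel '[[0.5,0.06,-0.04,1,0,0,0],[0.5,0,0,1,0,0,0],[0.5,0,0,1,0,0,0],[0.5,0,0,0.8,0,0,0],[0.5,0,0,0.6,0,0,0]]'
python3 -m handwheel '[[-1,0,0,0,0,0,0],[-1,0,0,0,0,0,0],[-1,0,0,0,0,0,0],[-1,0,0,0,0,0,0]]'
python3 -m handwheel '[[-1,0,0,-0.4,0,0,0],[-1,0,0,-1,0,0,0],[-1,0,0,-1,0,0,0],[-1,0,0,-1,0,0,0],[-1,0,0,-1,0,0,0]]'
python3 - <<'E'
from h import *
import pickle
o=get_obs();s=snap("wrist");s["o"]=o;pickle.dump(s,open("w6.pkl","wb"));save(s,"w6.png")
E
```

```text
clock: 14.25
tool_pos: [0.436, -0.2463, 0.1801]
orientation: [180.0, -0.0, -165.1]
force: [-0.3, -0.3, 0.0]
opening: 0.0656
gripper_force: 0.0
clock: 14.75
tool_pos: [0.4363, -0.2465, 0.1816]
orientation: [-180.0, 0.1, -165.0]
force: [-0.9, 2.5, 2.0]
opening: 0.0456
gripper_force: 30.0
clock: 15.38
tool_pos: [0.4356, -0.2464, 0.2922]
orientation: [180.0, 0.0, -165.0]
force: [0.9, 0.8, -2.5]
opening: 0.0454
gripper_force: 30.0
```

View pics/w6.png

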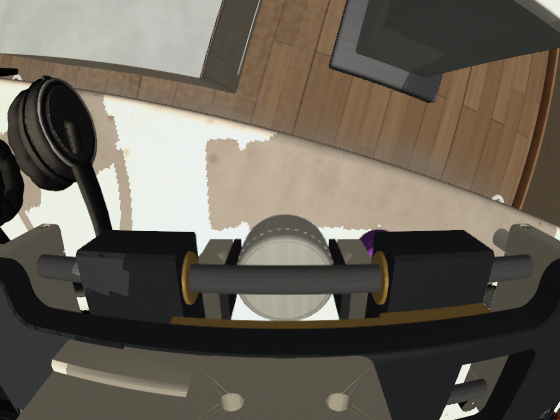

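The knob is held squarely between the pads, 45.5 mm open, top-disc front edge near (284,236). I'll move clear of the PC, then turn it by +87°.

```bash
python3 -m handwheel '[[-1,-0.26,0.97,-0.4,0,0,0],[-1,-0.26,0.97,-0.4,0,0,0],[-1,-0.26,0.97,-0.4,0,0,0],[-1,-0.26,0.97,-0.4,0,0,0],[-1,-0.26,0.97,0,0,0,0]]'
python3 -m handwheel '[[-1,-0.26,0.97,0,0,0,0],[-1,-0.26,0.97,0,0,0,0],[-1,-0.26,0.97,0,0,0,0],[-1,-0.26,0.97,0,0,0,0],[-1,-0.26,0.97,0,0,0,0]]'
python3 -m handwheel '[[-1,0,0,0,0,0,-1],[-1,0,0,0,0,0,-1],[-1,0,0,0,0,0,-1],[-1,0,0,0,0,0,-1],[-1,0,0,0,0,0,-1]]'
python3 -m handwheel '[[-1,0,0,0,0,0,-1],[-1,0,0,0,0,0,-1],[-1,0,0,0,0,0,-1],[-1,0,0,0,0,0,-1],[-1,0,0,0,0,0,-1]]'
python3 -m handwheel '[[-1,0,0,0,0,0,-1],[-1,0,0,0,0,0,-1],[-1,0,0,0,0,0,-1],[-1,0,0,0,0,0,-1],[-1,0,0,0,0,0,-0.5]]'
python3 - <<'E'
from h import *
import pickle
s=pickle.load(open("w6.pkl","rb"));g=cv2.cvtColor(s["color"],cv2.COLOR_RGB2GRAY)
print(g[205:262,280].tolist());print(g[205:262,290].tolist());print(g[255,232:340].tolist())
R=Ro.from_euler("xyz",s["o"]["orientation"],degrees=True).as_matrix()
for v in range(226,250,3): print(v,(R.T@(wz(s,284,v,s["o"]["tool_pos"][2]-.149)-s["o"]["tool_pos"])).round(4))
E
```

```text
clock: 16.05
tool_pos: [0.4359, -0.1202, 0.3318]
orientation: [-180.0, 0.1, -165.0]
force: [0.7, 0.4, -3.1]
opening: 0.0453
gripper_force: 30.0
clock: 16.68
tool_pos: [0.4356, 0.0052, 0.331]
orientation: [180.0, -0.0, -165.0]
force: [0.3, -0.9, -2.7]
opening: 0.0455
gripper_force: 30.0
clock: 17.3
tool_pos: [0.4357, 0.0044, 0.3309]
orientation: [180.0, -0.0, -134.8]
force: [-0.4, 0.3, -2.6]
opening: 0.0457
gripper_force: 30.0
clock: 17.92
tool_pos: [0.4357, 0.0043, 0.3309]
orientation: [180.0, 0.0, -104.8]
force: [0.3, -0.7, -1.7]
opening: 0.0454
gripper_force: 30.0
clock: 18.55
tool_pos: [0.4357, 0.0044, 0.3309]
orientation: [180.0, 0.0, -77.9]
force: [0.6, 0.5, -2.7]
opening: 0.0459
gripper_force: 30.0
[175, 174, 173, 173, 173, 172, 172, 173, 175, 145, 99, 85, 85, 84, 82, 82, 83, 85, 84, 85, 84, 84, 83, 113, 108, 89, 88, 87, 85, 92, 104, 117, 130, 143, 160, 178, 162, 166, 173, 173, 173, 174, 174, 173, 174, 173, 172, 171, 171, 172, 172, 171, 171, 171, 171, 171, 171]
[175, 175, 175, 174, 174, 174, 175, 175, 176, 144, 96, 84, 85, 87, 88, 87, 86, 85, 85, 85, 86, 84, 86, 90, 91, 87, 86,
[... 206 characters left out ...]
, 139, 149, 155, 153, 146, 160, 172, 173, 173, 173, 174, 172, 172, 171, 171, 171, 171, 173, 172, 173, 172, 173, 174, 176, 178, 179, 177, 176, 175, 176, 175, 175, 174, 171, 172, 171, 171, 170, 171, 171, 172, 174, 175, 176, 176, 174, 173, 174, 173, 173, 173, 171, 171, 172, 174, 177, 177, 176, 175, 175, 174, 171, 170, 170, 168, 170, 170, 170, 171, 170, 171, 171, 165, 150, 152, 159, 155, 146, 136, 124, 110, 96, 84, 128, 114, 40, 12, 13, 14, 18, 16, 15, 14, 15]
226 [ 0.027  -0.0004  0.149 ]
229 [ 0.0257 -0.0004  0.149 ]
232 [ 0.0243 -0.0004  0.149 ]
235 [ 0.0229 -0.0004  0.149 ]
238 [ 0.0216 -0.0004  0.149 ]
241 [ 0.0202 -0.0004  0.149 ]
244 [ 0.0188 -0.0004  0.149 ]
247 [ 0.0174 -0.0004  0.149 ]
```

```bash
python3 -m handwheel '[[-1,-1,-0.29,0,0,0,0],[-1,-1,-0.29,0,0,0,0],[-1,-1,-0.29,0,0,0,0],[-1,-1,-0.29,0,0,0,0],[-1,-1,-0.29,0,0,0,0]]'
python3 -m handwheel '[[-1,-1,-0.29,0,0,0,0],[-1,-1,-0.29,0,0,0,0],[-1,-1,-0.29,0,0,0,0],[-1,-1,-0.29,0,0,0,0],[-1,-1,-0.29,0,0,0,0]]'
python3 -m handwheel '[[-1,-1,-0.29,0,0,0,0],[-1,-1,-0.29,0,0,0,0],[-1,-1,-0.29,0,0,0,0],[-1,-1,-0.29,0,0,0,0],[-1,0,0,0,0,0,0]]'
python3 - <<'E'
from h import *
import pickle
o=get_obs();print(o["tool_pos"],o["orientation"]);s=snap("wrist");s["o"]=o;pickle.dump(s,open("w7.pkl","wb"));save(s,"w7.png",(220,150,380,270),5)
E
```

```text
clock: 19.18
tool_pos: [0.4452, 0.1349, 0.3309]
orientation: [180.0, 0.0, -78.0]
force: [0.2, 0.2, -1.7]
opening: 0.0453
gripper_force: 30.0
clock: 19.8
tool_pos: [0.4552, 0.2657, 0.3309]
orientation: [180.0, -0.0, -78.0]
force: [-0.0, -0.2, -3.3]
opening: 0.0456
gripper_force: 30.0
clock: 20.42
tool_pos: [0.4629, 0.3704, 0.3305]
orientation: [-180.0, -0.0, -77.9]
force: [-0.2, -0.5, -2.8]
opening: 0.0451
gripper_force: 30.0
[0.4628505  0.37039107 0.33048222] [-1.79995063e+02 -6.76476175e-03 -7.79265468e+01]
```

View pics/w7.png

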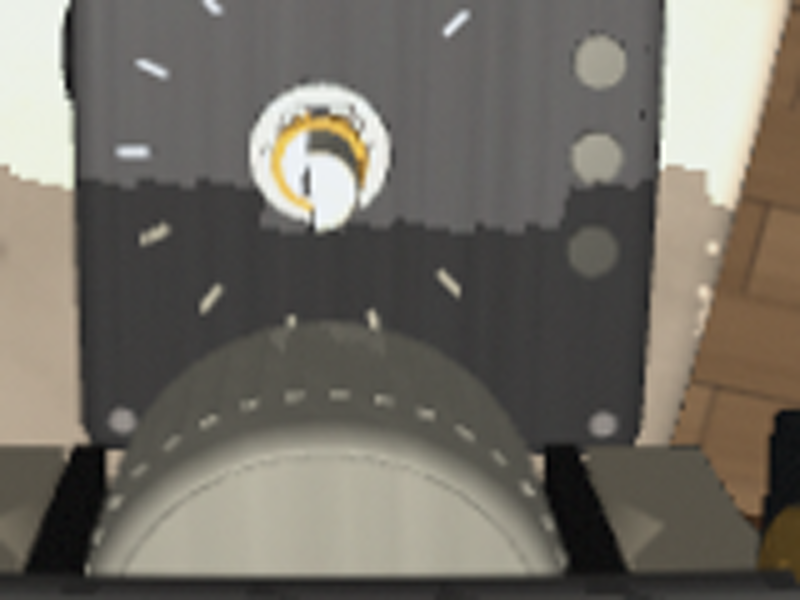

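The view shows the shaft tip as a D, its straight edge at crop x≈314 from y=150 to 230 and its round side at x≈360. The flat faces image-left, the same way as the held knob's pointer. The knob's top and its front edge are seen below. Measuring.

```bash
python3 - <<'E'
from h import *
import pickle
s=pickle.load(open("w7.pkl","rb"));o=s["o"];R=Ro.from_euler("xyz",o["orientation"],degrees=True).as_matrix()
g=cv2.cvtColor(s["color"],cv2.COLOR_RGB2GRAY)
for r in g[174:202,272:300]: print(' '.join(f"{v:3d}" for v in r))
T=lambda u,v,z:R.T@(wz(s,u,v,z)-o["tool_pos"])
q=lambda a,b:(220+a/5-.4,150+b/5-.4)
for n,a,b,z in[("flat up",313,155,.078),("flat lo",315,229,.078),("round",360,187,.078),("bot",333,232,.078),("nut",320,153,.049),("nutL",249,153,.049),("nutR",391,153,.049),("nutT",320,82,.049)]:
    print(n,T(*q(a,b),z).round(4),wz(s,*q(a,b),z).round(4))
zt=o["tool_pos"][2]-.149
for a,b in[(330,428),(105,530),(560,530)]: print("knob",T(*q(a,b),zt).round(4))
E
```

```text
231 237 237 225 188 209 135 150 150 177 173 187 190 192 158 154 148 139 158 222 162 234 236 236 127  89 100  99
236 237 237 198 154 140 149 167 195 194 176 172 171 172 185 197 184 151 136 206 161 234 236 237 207  77  98  97
238 238 238 194 154 173 196 210 223 185 123 113 111 111 141 162 186 183 158 118 204 235 237 237 237 139 101  97
237 238 239 188 186 199 212 231 239 183 109  97  98  95  93  92 137 176 199 125 230 237 236 236 236 181 106  98
237 220 231 198 201 214 233 239 240 169 106  98  96  90  87  87  88 119 187 174 201 214 211 235 236 196 109  98
208 213 203 201 200 231 239 240 240 150 101  92  90  89  84  83  88  86 155 197 178 156 206 235 236 211  97  97
180 234 194 198 206 238 240 240 240 184 167 173 169 157 110  86  89  84 116 194 192 152 236 238 237 205  79  96
225 238 201 198 222 238 240 240 240 229 229 232 230 224 205 174 111  86  84 157 171 165 236 237 235 204  80  96
235 238 200 198 231 239 240 239 240 230 239 240 240 240 239 232 200 114  85 101 127 178 236 235 234 204  80  95
235 236 198 197 226 238 240 240 240 178 236 240 240 240 240 240 237 195 104 102 126 195 234 
[... 1844 characters left out ...]
 61  61  60  61  62  62  60  59  58  60  60  60  62  62  60  61  63  61  60  60
 60  61  61  62  64  63  61  62  61  60  60  62  62  61  61  58  59  60  61  61  61  61  61  61  62  62  60  59
flat up [ 0.0262 -0.0005  0.2525] [0.4689 0.3449 0.078 ]
flat lo [ 0.015  -0.0003  0.2525] [0.4663 0.3557 0.078 ]
round [0.0214 0.0064 0.2525] [0.4611 0.3481 0.078 ]
bot [0.0146 0.0024 0.2525] [0.4636 0.3556 0.078 ]
nut [0.0211 0.0004 0.2815] [0.4669 0.3497 0.049 ]
nutL [ 0.0211 -0.0113  0.2815] [0.4783 0.3521 0.049 ]
nutR [0.0211 0.0121 0.2815] [0.4555 0.3472 0.049 ]
nutT [0.0328 0.0004 0.2815] [0.4693 0.3382 0.049 ]
knob [0.0219 0.0015 0.149 ]
knob [ 0.0122 -0.0183  0.149 ]
knob [0.0121 0.0218 0.149 ]
```

```bash
python3 -m handwheel '[[-1,0.85,0.035,0,0,0,0],[-1,0,0,1,0,0,0],[-1,0,0,1,0,0,0],[-1,0,0,1,0,0,0],[-1,0,0,0,0,0,0]]'
python3 -m handwheel '[[-1,0,0,0.1,0,0,0],[-1,0,0,0,0,0,0],[-1,0,0,0,0,0,0]]'
```

```text
clock: 21.1
tool_pos: [0.4659, 0.3452, 0.2544]
orientation: [179.8, -0.2, -78.1]
force: [1.1, -0.1, -2.4]
opening: 0.0454
gripper_force: 30.0
clock: 21.48
tool_pos: [0.4664, 0.3472, 0.2543]
orientation: [-179.9, 0.1, -78.0]
force: [0.3, 0.6, -4.0]
opening: 0.045
gripper_force: 30.0
```

```bash
for i in 1 2; do python3 -m handwheel '[[-1,0,0,0,0,0,0],[-1,0,0,0,0,0,0]]'; done
python3 - <<'E'
from h import *
o=get_obs();print(o["tool_pos"],o["qvel"].round(2),o["force"],o["moment"])
E
```

```text
clock: 21.72
tool_pos: [0.4662, 0.3471, 0.2536]
orientation: [-180.0, 0.0, -78.0]
force: [-0.7, -0.2, -2.2]
opening: 0.0451
gripper_force: 30.0
clock: 21.98
tool_pos: [0.4662, 0.3471, 0.2534]
orientation: [180.0, -0.0, -78.0]
force: [1.2, -0.4, -2.7]
opening: 0.0453
gripper_force: 30.0
[0.4662092  0.34707647 0.25338498] [-0.12 -0.04  0.06 -0.01 -0.    0.06] [ 1.23721232 -0.39547342 -2.72703877] [ 0.04068095  0.11097864 -0.05869745]
```

```bash
python3 -m handwheel '[[-1,0,0,-1,0,0,0],[-1,0,0,-1,0,0,0],[-1,0,0,-1,0,0,0],[-1,-0.85,0,-0.1,0,0,0],[-1,0,0,0,0,0,0]]'
python3 -m handwheel '[[-1,0,0,0,0,0,0],[-1,0,0,0,0,0,0],[-1,0,0,0,0,0,0],[-1,0,0,0,0,0,0],[-1,0,0,0,0,0,0]]'
python3 - <<'E'
from h import *
import pickle
P=[];s=None
o=get_obs();s=snap("wrist");P.append(o["tool_pos"])
for i in range(3): P.append(get_obs()["tool_pos"]); 
print(P)
s["o"]=o;pickle.dump(s,open("w8.pkl","wb"))
R=Ro.from_euler("xyz",o["orientation"],degrees=True).as_matrix()
g=cv2.cvtColor(s["color"],cv2.COLOR_RGB2GRAY)
for r in g[172:200,272:300]: print(' '.join(f"{v:3d}" for v in r))
print("knob row",g[255,234:342].tolist());print("knob col",g[205:262,284].tolist())
E
```

```text
clock: 22.6
tool_pos: [0.4615, 0.3693, 0.3306]
orientation: [-180.0, 0.0, -78.0]
force: [-0.2, -0.3, -2.4]
opening: 0.0453
gripper_force: 30.0
clock: 23.22
tool_pos: [0.4619, 0.3677, 0.3309]
orientation: [180.0, -0.0, -78.0]
force: [-0.1, 0.2, -2.9]
opening: 0.0453
gripper_force: 30.0
[array([0.46187758, 0.3677175 , 0.33090962]), array([0.46184301, 0.36775332, 0.33094819]), array([0.46184301, 0.36775332, 0.33094819]), array([0.46184301, 0.36775332, 0.33094819])]
114 177 209 236 238 238 239 239 239 238 239 239 239 238 238 221 237 225 188 125 103 100 104 103 102 100  97 100
187 236 239 240 238 223 222 218 216 221 220 217 231 232 232 185 218 238 239 205 116 101 103 102 101  99  98 100
235 239 240 240 237 217 211 151 134 139 131 123 184 225 228 222 189 237 240 239 196  99 102 103 101  99  98  99
237 238 222 237 239 218 205 139 110  80  85  83 115 199 213 216 190 217 218 237 239 134 104 101 100 100  98  98
237 237 178 234 214 162 114 130 136 130 147 147 108 128 135 132 157 180 159 235 238 210 137  90  99  99  98  99
237 224 174 204 137 149 161 174 185 184 190 192 166 174 144 122 184 224 1
[... 2596 characters left out ...]
3, 174, 175, 175, 175, 174, 172, 171, 172, 171, 172, 173, 173, 173, 174, 175, 175, 177, 178, 179, 178, 176, 176, 175, 175, 175, 174, 172, 172, 171, 171, 170, 171, 171, 172, 173, 175, 175, 176, 173, 172, 172, 172, 173, 171, 170, 170, 172, 172, 175, 176, 175, 173, 173, 172, 170, 168, 168, 166, 167, 168, 168, 169, 169, 169, 169, 163, 149, 151, 155, 150, 144, 132, 121, 108, 95, 84, 127, 113, 41, 13, 12, 15, 14, 13, 15, 13, 14, 15, 13]
knob col [59, 60, 61, 60, 60, 60, 59, 60, 60, 84, 98, 100, 99, 91, 83, 83, 84, 83, 84, 83, 85, 86, 86, 84, 84, 85, 85, 86, 85, 94, 106, 119, 132, 146, 162, 171, 165, 170, 173, 173, 173, 173, 171, 172, 171, 171, 172, 171, 171, 170, 171, 171, 171, 172, 169, 170, 169]
```

```bash
python3 - <<'E'
from h import *
import pickle
s=pickle.load(open("w8.pkl","rb"));o=s["o"];R=Ro.from_euler("xyz",o["orientation"],degrees=True).as_matrix()
T=lambda u,v,z:R.T@(wz(s,u,v,z)-o["tool_pos"])
for n,u,v,z in[("up",279.6,182.7,.078),("lo",280.4,198.5,.078),("round",288.4,191.5,.078),("flatmid",279.6,190,.078),("chord mid",280,190.7,.078)]:
  print(n,T(u,v,z).round(4),wz(s,u,v,z).round(4))
zt=o["tool_pos"][2]-.15
print("knob L,R",T(238.8,255,zt).round(4),T(330.7,255,zt).round(4),"front",T(284,233.5,zt).round(4),"bottom",T(284,213.6,zt-.031).round(4))
w=pickle.load(open("w3.pkl","rb"))
print(wz(w,279,219.7,.078))
E
```

```text
up [ 0.0245 -0.0025  0.2529] [0.4694 0.3443 0.078 ]
lo [ 0.0126 -0.0019  0.2529] [0.4663 0.3558 0.078 ]
round [0.0179 0.004  0.2529] [0.4617 0.3494 0.078 ]
flatmid [ 0.019  -0.0025  0.2529] [0.4682 0.3496 0.078 ]
chord mid [ 0.0185 -0.0022  0.2529] [0.4678 0.3501 0.078 ]
knob L,R [ 0.012  -0.0192  0.15  ] [0.012  0.0216 0.15  ] front [0.0223 0.0009 0.15  ] bottom [0.0221 0.0008 0.181 ]
[0.4673818  0.34356621 0.078     ]
```

```bash
python3 - <<'E'
import pickle,numpy as np
np.set_printoptions(precision=5,suppress=True)
for n in("w1","w3","w6","w7","w8"):
  s=pickle.load(open(n+".pkl","rb"));print(n,s["fx"],s["cx"],s["cy"],s["tool_from_camera"][:3])
E
```

```text
w1 325.19226210127806 284.594703613834 205.9544414474324 [[-0.00057 -0.96592 -0.25886  0.07073]
 [ 1.      -0.0006   0.00004 -0.00045]
 [-0.00019 -0.25886  0.96592  0.01838]]
w3 325.19226210127806 284.594703613834 205.9544414474324 [[-0.00057 -0.96592 -0.25886  0.07072]
 [ 1.      -0.0006   0.00004 -0.00045]
 [-0.00019 -0.25886  0.96592  0.01838]]
w6 325.19226210127806 284.594703613834 205.9544414474324 [[-0.00057 -0.96589 -0.25894  0.07081]
 [ 1.      -0.00066  0.00028 -0.00019]
 [-0.00044 -0.25894  0.96589  0.01838]]
w7 325.19226210127806 284.594703613834 205.9544414474324 [[-0.00057 -0.96556 -0.26018  0.07002]
 [ 1.      -0.00078  0.00074  0.00103]
 [-0.00092 -0.26018  0.96556  0.01838]]
w8 325.19226210127806 284.594703613834 205.9544414474324 [[-0.00057 -0.96556 -0.26018  0.07002]
 [ 1.      -0.00078  0.00074  0.00103]
 [-0.00092 -0.26018  0.96556  0.01838]]
```

```bash
python3 -m handwheel '[[-1,0.77,-0.09,0,0,0,0],[-1,0,0,1,0,0,0],[-1,0,0,1,0,0,0],[-1,0,0,0.8,0,0,0],[-1,0,0,0.3,0,0,0]]'
python3 -m handwheel '[[-1,0,0,0,0,0,0],[-1,0,0,0,0,0,0],[-1,0,0,0,0,0,0],[-1,0,0,0,0,0,0]]'
python3 -m handwheel '[[-1,0,0,0.2,0,0,0],[-1,0,0,0,0,0,0]]'
python3 -m handwheel '[[-1,0,0,0.15,0,0,0],[-1,0,0,0,0,0,0]]'
```

```text
clock: 23.9
tool_pos: [0.468, 0.3485, 0.2523]
orientation: [179.9, -0.1, -78.0]
force: [-0.4, 0.8, -2.0]
opening: 0.0453
gripper_force: 30.0
clock: 24.4
tool_pos: [0.4681, 0.3496, 0.254]
orientation: [-180.0, 0.0, -78.0]
force: [0.3, 0.1, -1.6]
opening: 0.0457
gripper_force: 30.0
clock: 24.65
tool_pos: [0.4678, 0.3493, 0.2479]
orientation: [180.0, -0.0, -78.0]
force: [-0.4, 0.1, -1.7]
opening: 0.0452
gripper_force: 30.0
clock: 24.9
tool_pos: [0.4681, 0.3495, 0.2444]
orientation: [-180.0, -0.0, -78.0]
force: [0.7, -0.3, -2.9]
opening: 0.0454
gripper_force: 30.0
```

```bash
for i in 1 ; do python3 -m handwheel '[[-1,0,0,0.08,0,0,0],[-1,0,0,0,0,0,0]]'
python3 -m handwheel '[[-1,0,0,0.08,0,0,0],[-1,0,0,0,0,0,0]]'
python3 -m handwheel '[[-1,0,0,0.08,0,0,0],[-1,0,0,0,0,0,0]]'
done
python3 -c "
from plant import *
print(get_obs()['moment'])"
```

```text
clock: 25.15
tool_pos: [0.4682, 0.3495, 0.2427]
orientation: [-180.0, 0.0, -78.0]
force: [1.0, 0.3, -2.6]
opening: 0.0455
gripper_force: 30.0
clock: 25.4
tool_pos: [0.4683, 0.3497, 0.2408]
orientation: [-180.0, 0.0, -78.0]
force: [1.9, 1.0, -1.7]
opening: 0.0455
gripper_force: 30.0
clock: 25.65
tool_pos: [0.4681, 0.3496, 0.2386]
orientation: [-180.0, 0.0, -78.0]
force: [3.8, 1.8, -2.1]
opening: 0.0456
gripper_force: 30.0
[ 0.42504987 -0.97660751  0.01037843]
```

```bash
python3 -m handwheel '[[-1,0,0,0.1,0,0,0],[-1,0,0,0,0,0,0]]'
python3 -m handwheel '[[-1,0,0,0.1,0,0,0],[-1,0,0,0,0,0,0]]'
python3 -m handwheel '[[-1,0,0,0.08,0,0,0],[-1,0,0,0,0,0,0],[-1,0,0,0,0,0,0]]'
```

```text
clock: 25.9
tool_pos: [0.4681, 0.3495, 0.2359]
orientation: [-180.0, 0.0, -78.0]
force: [3.7, 0.8, -2.9]
opening: 0.0455
gripper_force: 30.0
clock: 26.15
tool_pos: [0.4681, 0.3495, 0.2336]
orientation: [-180.0, 0.0, -78.0]
force: [2.9, 0.9, -1.5]
opening: 0.0451
gripper_force: 30.0
clock: 26.52
tool_pos: [0.4681, 0.3496, 0.2319]
orientation: [-180.0, 0.0, -78.0]
force: [2.7, 0.5, 2.0]
opening: 0.0455
gripper_force: 30.0
```

```bash
python3 -m handwheel '[[-1,0,0,0.06,0,0,0],[-1,0,0,0,0,0,0]]'
python3 -m handwheel '[[-1,0,0,0.06,0,0,0],[-1,0,0,0,0,0,0]]'
python3 -m handwheel '[[-1,0,0,0.06,0,0,0],[-1,0,0,0,0,0,0]]'
```

```text
clock: 26.78
tool_pos: [0.4681, 0.3495, 0.2303]
orientation: [-180.0, 0.0, -78.0]
force: [2.1, 0.4, 4.4]
opening: 0.0455
gripper_force: 30.0
clock: 27.02
tool_pos: [0.4682, 0.3496, 0.2294]
orientation: [-180.0, 0.0, -78.0]
force: [1.1, -0.2, 9.5]
opening: 0.0452
gripper_force: 30.0
clock: 27.28
tool_pos: [0.4683, 0.3497, 0.2292]
orientation: [-179.9, 0.0, -78.0]
force: [-1.3, -2.4, 20.3]
opening: 0.0453
gripper_force: 30.0
```

```bash
python3 -m handwheel '[[-1,0,0,0,0,0,0],[-1,0,0,0,0,0,0],[-1,0,0,0,0,0,0],[-1,0,0,0,0,0,0]]'
python3 -c "
from plant import *
print(close_job())"
```

```text
clock: 27.78
tool_pos: [0.4682, 0.3497, 0.2292]
orientation: [-179.9, 0.0, -78.0]
force: [-2.7, -1.6, 20.7]
opening: 0.045
gripper_force: 30.0
the job is handed in; nothing more can be done
None
```

I handed the job in at 27.8 s, with the cap standing on the sill and the knob on the shaft, held pressed at about 20 N; the tool stopped within 1 mm of the height expected for fully home and switch at the stop, but no verdict came back and I had no pictures left to check the final fit.

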